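# Fetch the spatula from the lidded utensil box

### The job

Lift the loose lid off the wooden utensil box by its knob and set it down flat on the worktop beside the box. Then take the spatula that lies inside by its handle, tilt it and draw it out slantwise, handle end first, through the opening (which is shorter than the spatula) without wrenching it against the box, and finish still holding it in the gripper, the whole spatula a hand's breadth (about 10 cm) above the box's top. Do not drop the lid, and leave the other things where they stand.

Things in the scene. Friction and masses are not known exactly. Their poses are not given: they have to be found in the camera images.
- box: Fixed wooden utensil box, 350 (x) x 180 (y) x 95 mm high. Its long x axis runs roughly across in front of the robot; the opening is at the -x end, to the robot's right. Origin at the centre of its underside. Walls 10 mm, floor 8 mm thick; inside x -165 to 165, y -80 to 80 mm.
- mouth (a point): Centre of the box's opening, at rim height (box frame x -62.5, y 0, z 95 mm); axes as the box's. The opening spans box x -165 to 40 and y -80 to 80 mm; its rim is at z 95 all round.
- cover_edge (a point): Middle of the edge of the fixed cover that closes the rest of the box's top, box frame x 40, y 0, z 87 mm (its underside; its top is at z 95). The cover spans box x 40 to 165.
- rest (a point): Top middle of the cross rest under the cover (box frame x 75, y 0, z 50 mm). It and a like one at box x -120 stand on the floor, 8 mm thick, full width, tops at z 50; the spatula lies across both.
- lid: Loose rectangular wooden lid, 220 (x) x 178 (y) mm, about 0.2 kg, over the opening at the start. Origin at the centre of its underside: a locating plug 196 x 152 mm (z 0 to 6), then the plate (z 6 to 14), then a round knob (z 14 to 44). The plate rests on the rim, so the origin starts at height 89 mm; flat on the worktop it is at 0.
- knob (a point): Middle of the thick part of the lid's knob (32 mm across, z 24 to 40 of the lid), on the lid's axis, 32 mm above the lid's origin.
- spatula: Rigid spatula, 299 mm long, about 0.055 kg. Origin at mid-length, at its underside; x points from handle to blade. Round handle, 15 mm thick, x -150 to 70, axis at z 7; flat blade 46 mm wide, z 1 to 10, x 65 to 150. Starts level on the rests (origin at height 50 mm), within 8 mm and 0.07 rad of the box's x, up to 15 mm sideways; handle under the opening, blade under the cover.
- handle_end (a point): End of the spatula's handle (on its axis).
- blade_end (a point): Far end of the spatula's blade.
- onion: Bystander: an onion, 82 x 83 x 94 mm, to the right behind the box; origin at its underside. The worktop nearer the robot than it, to the right of the box, is free.
- mug: Bystander: a mug with handle, 78 x 116 x 101 mm, behind the box; origin at its underside.
- mill: Bystander: a wooden pepper mill, 58 mm across, 160 mm high, behind the box; origin at its underside.
- bananas: Bystander: bananas, 97 x 196 x 58 mm, left of the box; origin at their underside.

How it is judged (in metres and radians):
On the way, in this order (a step that is already met when the one before it is completed fails the run):
1. the lid is lifted clear of the box (height (world z) of lid above 0.105 m and contact force between lid and the fingers above 0.2 N), for 0.1 s.
2. the lid lies flat on the worktop, let go (height (world z) of lid below 0.012 m and angle between lid's own z axis and vertical below 0.1 rad and contact force between lid and the fingers below 0.2 N and linear speed of lid below 0.03 m/s), for 0.2 s.
3. the spatula slants through the opening: its handle end is above the rim, its blade end still under it (height (world z) of handle_end above 0.105 m and height (world z) of blade_end below 0.085 m and contact force between spatula and the fingers above 0.2 N), for 0.1 s.
At the end, for the whole second after the job is handed in: At the end the gripper still holds the spatula, still (under 0.05 m/s), with both its ends at least 50 mm above the box's top (145 mm above the worktop), touching none of the other things; the lid lies flat on the worktop, released and at rest (all of step 2 and height (world z) of each of handle_end, blade_end above 0.145 m and contact force between spatula and the fingers above 0.5 N and linear speed of spatula below 0.05 m/s and contact force between spatula and box below 0.1 N and contact force between spatula and lid below 0.1 N and contact force between spatula and onion below 0.1 N and contact force between spatula and mug below 0.1 N and contact force between spatula and mill below 0.1 N and contact force between spatula and bananas below 0.1 N); the arm keeps its last pose, push and grip.
It fails at once if a bystander is moved by more than 30 mm (distance of any of onion, mug, mill, bananas from where it was at the start of the episode above 0.03 m).
It fails at once if the lid is dropped (falls free faster than 0.6 m/s, more than 2 cm) (contact force between lid and the fingers below 0.1 N and linear speed of lid above 0.6 m/s).
It fails at once if the spatula is wrenched against the box with more than 30 N (contact force between spatula and box above 30 N).
It also fails if it takes over 54 s, if anything falls off the work surface, if the arm or the gripper's body presses on something with over 40 N, if the wrist force passes 120 N, or if a joint passes its speed limit or range.

### The arm

A 6-joint arm with a two-finger parallel gripper is mounted at the origin on a cart in front of the work surface, level with it; the furniture and walls round the work are solid. World frame = base frame: x ahead of the robot, y to its left, z up, the work surface at z = 0. Lengths are in mm, angles in rad, forces in N, time in s.
With the tool pointing down it reaches from about 350 to 975 mm from the base axis. Payload 7.1 kg.
Tool frame: the origin (TCP) lies on the front face of the gripper's body, between the roots of the fingers; the fingertips stand 80 mm ahead of it and the grasp point (between the pads) lies 61 mm ahead of it (ctrl.tcp_to_grasp is the distance from the TCP to the grasp point, in mm); z points along the fingers, y is the direction in which the jaws open and shut (so a half turn about z gives the same grasp; the last joint's range is limited). The gripper opens to 88 mm and grips with 3 to 60 N. Pads are 20 mm wide; open, the fingers measure 115 mm over their backs; the gripper's body (75 mm by 178 mm) begins 61 mm behind the grasp point.
Start: joints at [-1.204, 0.423, 1.63, -0, 1.089, -0.019], TCP at [235.204, -579.038, 302.675] pointing down, gripper open.
Joint ranges: [-3, 3], [-0.9, 2.11], [0.09, 2.58], [-1.31, 4.45], [0.11, 2.69], [-2.54, 2.54]. Speed limits (rad/s): [2.39, 2.39, 3.01, 3.14, 3.14, 3.14].

### API

Orientations are given as a rotation vector (axis times angle).
In Python, from workcell import telemetry, get_image, ctrl gives the robot as it stands.
- The arm moves only by the tool send_rows, never from a script. Its argument "rows" is a list of rows, each a list of 5 numbers: the shift along the tool's x, y, z in m, then the turn about the tool's z in rad, then the opening, from -1 (shut) to 1 (fully open). A call has 1 to 5 rows; each row shifts and turns the commanded pose from where the row before left it, along the tool's axes as they then stand; what a row does not reach is not made up. A row lasts 1/10 s, in which the tool goes at most 50 mm and 8.59 degrees, less where a joint would pass 70% of its speed; a pose out of reach is approached as far as the arm can. A call with a gripper value outside its range is refused whole. The fingers move at their own pace and stop on an object; the grip force is fixed at half the most. Time passes only in rows, so rows that do not move let the fingers close. It gives the time, the measured TCP pose, the force and the opening at its end, in the units of the state.
- telemetry.get_obs(): the state, without advancing time (a new reading comes with each control period).
- get_image(name): name is "scene" or "top"; returns a dict with "color" (400x640x3 uint8, blue, green, red), "z_map" (400x640 float32, mm along the optical axis (not along the pixel's ray), 0 where there is no reading), "camera_matrix" (3x3 intrinsics, pixels), "k1" (the pictures are not rectified: a ray, as slopes to the right and down, at radius r is drawn at 1 + k1 r^2 times it, then the intrinsics apply), "rvec" (rotation vector, rad) and "tvec" (3), from world to camera coordinates, as OpenCV has them. Camera axes: x right, y down, z forward; pixel columns grow to the right and rows downward; lengths in mm; the calibration is good to about 2 mm. A picture is of the moment at which its call begins.
- ctrl.close_job(): hands the job in, once; it reports no verdict.
The state is a dict: "t": time; "qpos": joint angles; "qvel": joint speeds; "joint_torque": joint torques, N m; "ee_pos": TCP position; "orientation": TCP orientation; "ft_force": force on the tool from outside, world axes, zero at the start; "moment": the same for the moment, N m; "width": finger opening in mm.
Only numpy, scipy, OpenCV 4.12 (cv2) and the standard library are available. Lean on these libraries where they do the work, as an engineer would, in place of code of your own. Each camera call takes 0.05 s, during which the arm holds its last target.

## Working session

There is one attempt and no reset: what is moved stays moved. The work goes in short steps, Python scripts to look and compute and a tool call to move; the robot and the scene stay as the last step left them, time stands still between calls to the robot, and variables do not carry over. Pictures are saved under pics/ and viewed, and the job is handed in when it is done.

Besides the shell and the picture viewer there is one more tool, called as a command line: name --pt "numbers of a row" for each row, then --argument value for the rest. send_rows: Moves the arm, as the interface text tells. Its arguments: {"type":"object","properties":{"rows":{"type":"array"}},"required":["rows"]}

```bash
ls; mkdir -p pics; python3 - <<'E'
from workcell import telemetry, get_image, ctrl
import cv2
o=telemetry.get_obs();print(o)
for n in("scene","top"):
    im=get_image(n);cv2.imwrite(f"pics/{n}0.png",im["color"])
    print(n,im["camera_matrix"],im["k1"],im["rvec"],im["tvec"])
E
```

```text
pics
{'t': 0.0, 'qpos': array([-1.20401477e+00,  4.23817327e-01,  1.63065942e+00, -9.84451847e-06,
        1.08857542e+00, -1.90139274e-02]), 'qvel': array([ 0.00227295, -0.00171336, -0.00145962,  0.00084718, -0.00022051,
        0.0008245 ]), 'joint_torque': array([ 2.31055543e-03, -5.44612384e+01, -2.73663872e+01,  6.45213830e-02,
        2.27289641e-02, -1.05908914e-04]), 'ee_pos': array([ 235.05033389, -578.66927731,  301.92829615]), 'orientation': array([-3.08191429e+00, -6.01986672e-01,  4.09941110e-04]), 'ft_force': array([-1.05435329, -0.28288598,  0.05650919]), 'moment': array([ 0.01015619, -0.02855502,  0.00620712]), 'width': 87.74446436340067}
scene [[394.84315844   0.         323.20025198]
 [  0.         394.84315844 201.37650764]
 [  0.           0.           1.        ]] -0.02041674357300015 [ 1.27571838 -1.98992923  1.1290693 ] [ 350.9712901   353.57158512 1002.70688204]
top [[364.5256008    0.         315.03275859]
 [  0.         364.5256008  201.26576672]
 [  0.           0.           1.        ]] 0.009490544451808105 [ 2.14603796 -2.2055297   0.10410521] [ 143.28718976  609.77733094 1067.83498751]
```

View pics/scene0.png

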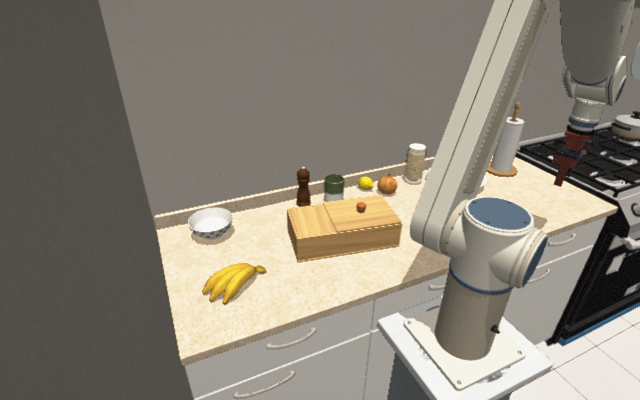

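View pics/top0.png

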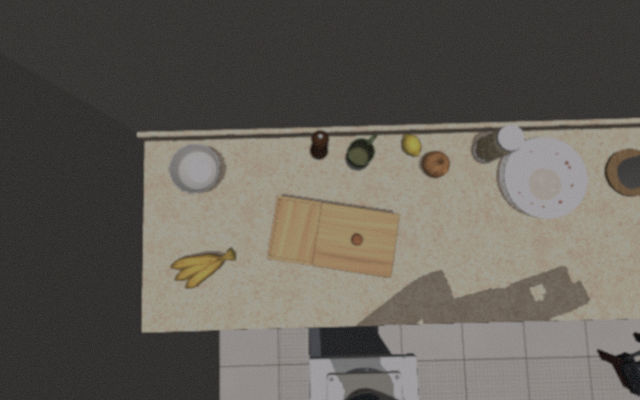

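The scene view shows the box with its knob at about (361,207). In the top view the knob is at (357,240), the box top runs from (278,196) to (398,277), the onion is at (436,163), and the worktop right of the box (408–490, 210–300) is free. Next I measure these.

```bash
cat > h.py <<'E'
import numpy as np, cv2
from workcell import telemetry, get_image, ctrl
def cam(im):
    R=cv2.Rodrigues(np.array(im["rvec"],float))[0];t=np.array(im["tvec"],float).ravel()
    return np.array(im["camera_matrix"]),im["k1"],R,t
def ray(im,u,v):
    K,k1,R,t=cam(im)
    p=cv2.undistortPoints(np.array([[[u,v]]],float),K,np.array([k1,0,0,0,0.]))[0,0]
    return -R.T@t, R.T@np.array([p[0],p[1],1.])   # dir has unit optical depth
def onz(im,u,v,z):
    c,d=ray(im,u,v);return c+d*(z-c[2])/d[2]
def dep(im,u,v,r=1):
    c,d=ray(im,u,v);u,v=int(round(u)),int(round(v))
    return c+d*np.median(im["z_map"][v-r:v+r+1,u-r:u+r+1])
def proj(im,P):
    K,k1,R,t=cam(im)
    return cv2.projectPoints(np.array(P,float).reshape(-1,1,3),cv2.Rodrigues(R)[0],t,K,np.array([k1,0,0,0,0.]))[0][:,0]
def tri(i1,p1,i2,p2):
    c1,d1=ray(i1,*p1);c2,d2=ray(i2,*p2)
    s=np.linalg.lstsq(np.c_[d1,-d2],c2-c1,rcond=None)[0]
    a,b=c1+d1*s[0],c2+d2*s[1];return (a+b)/2,np.linalg.norm(a-b)
E
python3 - <<'E'
from h import *
T=get_image("top");S=get_image("scene")
import pickle;pickle.dump((T,S),open("i0.pkl","wb"))
def crop(im,x0,y0,w,h,s,n):
    cv2.imwrite(n,cv2.resize(im["color"][y0:y0+h,x0:x0+w],None,fx=s,fy=s,interpolation=cv2.INTER_CUBIC))
crop(T,255,180,160,110,5,"pics/t1.png");crop(S,275,180,140,90,5,"pics/s1.png")
for u,v in[(290,225),(340,220),(380,250),(450,250)]:print("top",u,v,dep(T,u,v).round(1))
for u,v in[(310,220),(345,212),(380,225)]:print("scene",u,v,dep(S,u,v).round(1))
E
```

```text
top 290 225 [542.4 198.9  95.1]
top 340 220 [552.3  58.8 102.5]
top 380 250 [466.4 -49.  102.6]
top 450 250 [ 455.9 -280.5   -1.1]
scene 310 220 [529.1 188.8  94.5]
scene 345 212 [514.8  67.4 102.3]
scene 380 225 [404.2  -0.9 100.1]
```

View pics/t1.png

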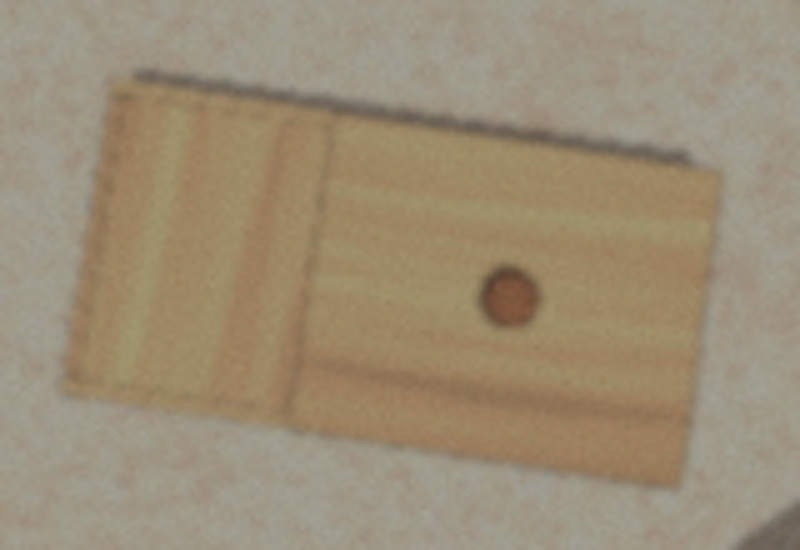

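View pics/s1.png

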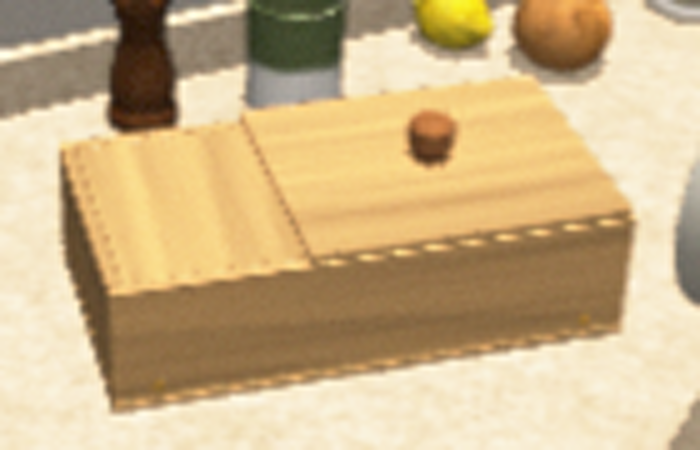

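The top crop shows the lid corners at crop (333,108), (722,172), (680,487) and (291,425), the cover's left corners at (115,77) and (65,392), and the knob at (510,296). The scene crop has the knob at (433,136). Depth gives 95 mm for the cover top and about 102.5 mm for the lid plate.

```bash
python3 - <<'E'
from h import *
import pickle;T,S=pickle.load(open("i0.pkl","rb"))
f=lambda x,y,x0,y0:((x+.5)/5-.5+x0,(y+.5)/5-.5+y0)
L=[onz(T,*f(x,y,255,180),z) for x,y,z in[(333,108,103),(722,172,103),(680,487,103),(291,425,103),(115,77,95),(65,392,95)]]
L=np.array(L);print(L.round(1));lid=L[:4].mean(0);print("lid c",lid)
for a,b in[(1,0),(2,3),(1,4),(2,5)]:
    d=L[b]-L[a];print(a,b,np.linalg.norm(d[:2]).round(1),np.degrees(np.arctan2(d[1],d[0])).round(2))
for a,b in[(0,3),(1,2),(4,5)]:
    d=L[a]-L[b];print(a,b,np.linalg.norm(d[:2]).round(1),np.degrees(np.arctan2(d[1],d[0])).round(2))
def blob(im,x0,y0,x1,y1,g=0):
    c=im["color"][y0:y1,x0:x1].astype(float)
    m=((c[...,2]-c[...,0]>0)&(c[...,1]/ (c[...,2]+1)<0.68)).astype(np.uint8)
    n,l,s,ce=cv2.connectedComponentsWithStats(m)
    i=1+np.argmax(s[1:,4]);print(s[i],ce[i]+[x0,y0]);return ce[i]+[x0,y0]
kt=blob(T,345,228,370,252);ks=blob(S,350,198,372,216)
P,e=tri(T,kt,S,ks);print("knob",P.round(1),e.round(2), onz(T,*kt,133), dep(T,*kt))
# table at front & onion
print("onion",dep(T,436,163),"front edge",onz(T,450,322,0))
o=telemetry.get_obs();print(cv2.Rodrigues(o["orientation"])[0].round(3))
E
```

```text
[[ 606.3  109.7  103. ]
 [ 564.5 -106.3  103. ]
 [ 392.2  -74.7  103. ]
 [ 431.6  137.9  103. ]
 [ 627.9  232.1   95. ]
 [ 452.6  263.    95. ]]
lid c [498.6265154   16.62955017 103.        ]
1 0 220.0 79.05
2 3 216.3 79.49
1 4 344.3 79.38
2 5 343.1 79.86
0 3 176.9 -9.18
1 2 175.2 -10.38
4 5 178.1 -10.0
[ 8  8  8  8 29] [356.44827586 238.89655172]
[ 7  4  9 10 65] [360.61538462 206.55384615]
knob [499.1  17.3 120.1] 0.64 [499.08506792  18.45903343 133.        ] [499.07266449  18.35671432 132.11039405]
onion [ 711.14371526 -227.44654165   74.72052356] front edge [ 243.01051621 -266.65547552    0.        ]
[[ 0.926  0.376 -0.   ]
 [ 0.376 -0.926  0.001]
 [ 0.    -0.001 -1.   ]]
```

send_rows --pt "0 0 0.01 -0.1436 1" --pt "0 0 0.01 -0.1436 1" --pt "0 0 0.01 -0.1436 1" --pt "0 0 0.005 -0.1436 1" --pt "0 0 0 -0.1436 1"

```text
t: 0.7
ee_pos: [235.0, -578.5, 266.4]
orientation: [-2.668, -1.654, -0.001]
ft_force: [-0.0, 0.2, -0.1]
width: 87.8
```

send_rows --pt "0 0 0 -0.1436 1" --pt "0 0 0 -0.1436 1"

```text
t: 0.9
ee_pos: [235.2, -578.9, 267.4]
orientation: [-2.406, -2.02, -0.0]
ft_force: [-1.0, 0.5, -0.5]
width: 87.7
```

```bash
cat >> h.py <<'E'
def go(P):
    o=telemetry.get_obs();R=cv2.Rodrigues(o["orientation"])[0]
    print("t",round(o["t"],2),"tcp",o["ee_pos"].round(1),"F",o["ft_force"].round(1),"w",round(o["width"],1),"yaw x",np.degrees(np.arctan2(R[1,0],R[0,0])).round(2),"tilt",R[2].round(3),"q",o["qpos"].round(2))
    if P is not None: print("shift in tool axes mm",(R.T@(np.array(P)-o["ee_pos"])).round(1))
E
python3 -c "
from h import *
go([499,18,260])"
```

```text
t 0.9 tcp [ 235.2 -578.9  267.4] F [-1.   0.5 -0.5] w 87.7 yaw x 80.04 tilt [ 0. -0. -1.] q [-1.2   0.46  1.66 -0.    1.02 -1.03]
shift in tool axes mm [633.6 156.6   7.6]
```

send_rows --pt "0.045 0.0112 0 0 1" --pt "0.045 0.0112 0 0 1" --pt "0.045 0.0112 0 0 1" --pt "0.045 0.0112 0 0 1" --pt "0.045 0.0112 0 0 1"

```text
t: 1.4
ee_pos: [330.9, -366.0, 267.7]
orientation: [2.412, 2.012, 0.0]
ft_force: [1.1, -0.1, -0.0]
width: 88.1
```

send_rows --pt "0.045 0.0112 0 0 1" --pt "0.045 0.0112 0 0 1" --pt "0.045 0.0112 0 0 1" --pt "0.045 0.0112 0 0 1" --pt "0.045 0.0112 0 0 1"

```text
t: 1.9
ee_pos: [426.3, -154.5, 267.8]
orientation: [2.412, 2.013, 0.0]
ft_force: [1.1, -0.3, -0.4]
width: 87.9
```

send_rows --pt "0.045 0.0112 0 0 1" --pt "0.045 0.0112 0 0 1" --pt "0.045 0.0112 0 0 1" --pt "0.045 0.0112 0 0 1" --pt "0 0 0 0 1"

```text
t: 2.4
ee_pos: [504.1, 16.9, 267.9]
orientation: [2.407, 2.018, 0.003]
ft_force: [-0.6, -1.0, -0.3]
width: 88.1
```

```bash
python3 -c "
from h import *
go([499,18,186])"
```

```text
t 2.4 tcp [504.1  16.9 267.9] F [-0.6 -1.  -0.3] w 88.1 yaw x 79.98 tilt [ 0.001  0.002 -1.   ] q [0.01 0.29 1.92 0.   0.92 0.18]
shift in tool axes mm [ 0.1 -5.4 81.9]
```

send_rows --pt "0 -0.003 0.025 0 1" --pt "0 -0.002 0.025 0 1" --pt "0 0 0 0 1"

```text
t: 2.7
ee_pos: [494.9, 13.3, 215.2]
orientation: [-2.409, -2.011, 0.008]
ft_force: [0.6, 0.5, -0.0]
width: 87.9
```

```bash
python3 - <<'E'
from h import *
go([499,18,186])
T=get_image("top");S=get_image("scene")
cv2.imwrite("pics/a_t.png",cv2.resize(T["color"][180:290,255:415],None,fx=5,fy=5));cv2.imwrite("pics/a_s.png",cv2.resize(S["color"][120:270,275:435],None,fx=4,fy=4))
E
```

```text
t 2.7 tcp [494.9  13.3 215.2] F [ 0.6  0.5 -0. ] w 87.9 yaw x 79.7 tilt [-0.001 -0.006 -1.   ] q [ 0.    0.37  1.97 -0.    0.81  0.18]
shift in tool axes mm [ 5.4  3.4 29.1]
```

View pics/a_s.png

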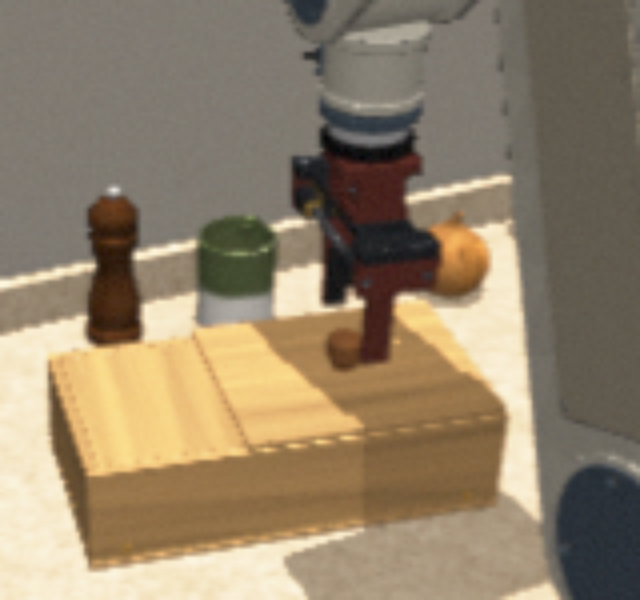

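The picture shows the fingers straddling the knob, which is at crop (345,348). I check that the pose has settled.

```bash
python3 - <<'E'
from h import *
go([499,18,186])
E
```

```text
t 2.8 tcp [497.   13.2 217.8] F [0.8 0.6 0.1] w 87.9 yaw x 79.67 tilt [-0.    -0.001 -1.   ] q [ 0.    0.36  1.97 -0.    0.81  0.18]
shift in tool axes mm [ 5.1  1.2 31.8]
```

send_rows --pt "0.005 0.001 0.01 0 1" --pt "0 0 0.01 0 1" --pt "0 0 0.01 0 1" --pt "0 0 0.001 0 1" --pt "0 0 0 0 1"

```text
t: 3.3
ee_pos: [498.9, 18.4, 186.2]
orientation: [-2.411, -2.013, 0.001]
ft_force: [-1.0, -0.1, 0.2]
width: 87.9
```

send_rows --pt "0 0 0 0 -1" --pt "0 0 0 0 -1" --pt "0 0 0 0 -1" --pt "0 0 0 0 -1"

```text
t: 3.7
ee_pos: [499.2, 18.4, 186.9]
orientation: [2.412, 2.013, 0.001]
ft_force: [0.7, -0.2, -0.7]
width: 59.5
```

```bash
python3 - <<'E'
from h import *
go([499,18,186])
E
```

```text
t 3.7 tcp [499.2  18.4 186.9] F [ 0.7 -0.2 -0.7] w 59.5 yaw x 79.7 tilt [ 0.  0. -1.] q [ 0.01  0.42  1.98 -0.    0.74  0.19]
shift in tool axes mm [-0.4 -0.1  0.9]
```

Fingers close at about 70 mm/s, so I keep closing.

send_rows --pt "0 0 0 0 -1" --pt "0 0 0 0 -1" --pt "0 0 0 0 -1" --pt "0 0 0 0 -1" --pt "0 0 0 0 -1"

```text
t: 4.2
ee_pos: [499.2, 18.4, 186.7]
orientation: [2.412, 2.013, 0.0]
ft_force: [-0.5, -0.1, 0.7]
width: 30.6
```

send_rows --pt "0 0 0 0 -1" --pt "0 0 -0.005 0 -1" --pt "0 0 -0.01 0 -1" --pt "0 0 -0.01 0 -1" --pt "0 0 0 0 -1"

```text
t: 4.7
ee_pos: [500.0, 18.4, 213.4]
orientation: [2.41, 2.012, 0.004]
ft_force: [-0.3, 0.0, -2.5]
width: 31.1
```

send_rows --pt "0 0 -0.015 0 -1" --pt "0 0 -0.015 0 -1" --pt "0 0 -0.015 0 -1" --pt "0 0 0 0 -1"

```text
t: 5.1
ee_pos: [500.1, 18.4, 258.5]
orientation: [2.41, 2.012, 0.005]
ft_force: [0.7, 0.3, -1.7]
width: 30.8
```

```bash
python3 - <<'E'
from h import *
go([455,-245,255])
S=get_image("scene")
cv2.imwrite("pics/b_s.png",cv2.resize(S["color"][100:280,275:475],None,fx=4,fy=3))
E
```

```text
t 5.1 tcp [500.1  18.4 258.5] F [ 0.7  0.3 -1.7] w 30.8 yaw x 79.7 tilt [ 0.001  0.004 -1.   ] q [ 0.01  0.3   1.94 -0.    0.9   0.19]
shift in tool axes mm [-267.2    2.7    3.3]
```

View pics/b_s.png

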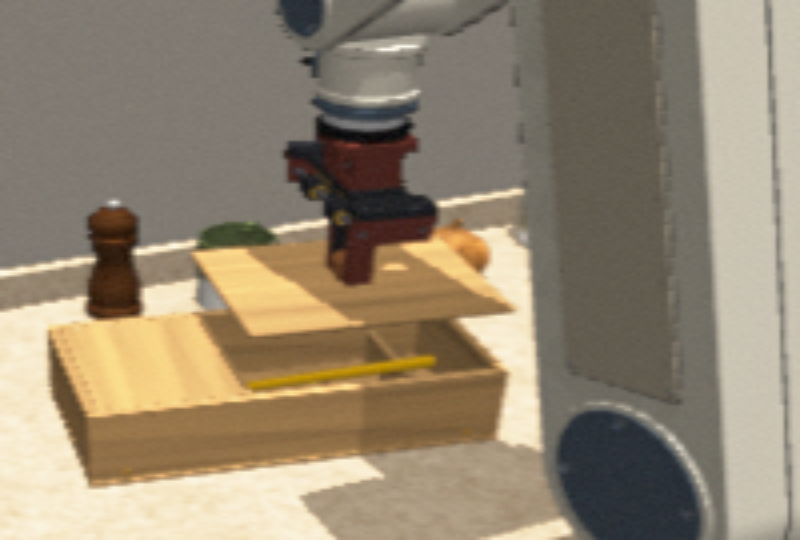

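The picture shows the lid held level above the box, with the yellow spatula handle visible below it. Now I carry the lid to the right.

send_rows --pt "-0.02 0 0 0 -1" --pt "-0.035 0 0 0 -1" --pt "-0.035 0 0 0 -1" --pt "-0.035 0 0 0 -1" --pt "-0.035 0 0 0 -1"

```text
t: 5.65
ee_pos: [469.6, -140.1, 255.7]
orientation: [-2.411, -2.013, 0.001]
ft_force: [0.2, -0.7, -1.9]
width: 30.7
```

send_rows --pt "-0.035 0 0 0 -1" --pt "-0.035 0 0 0 -1" --pt "-0.025 0 0.01 0 -1" --pt "-0.012 0 0.02 0 -1" --pt "0 0 0.03 0 -1"

```text
t: 6.15
ee_pos: [451.6, -246.4, 196.4]
orientation: [2.412, 2.008, 0.001]
ft_force: [0.3, 0.6, -2.4]
width: 30.7
```

send_rows --pt "0 0 0.03 0 -1" --pt "0 0 0.02 0 -1" --pt "0 0 0.015 0 -1" --pt "0 0 0.01 0 -1" --pt "0 0 0 0 -1"

```text
t: 6.65
ee_pos: [450.4, -243.8, 120.0]
orientation: [-2.41, -2.011, 0.002]
ft_force: [0.2, 0.6, -1.7]
width: 30.2
```

```bash
python3 - <<'E'
from h import *
go([455,-245,97])
S=get_image("scene");T=get_image("top")
cv2.imwrite("pics/c_t.png",T["color"])
cv2.imwrite("pics/c_s.png",S["color"])
go(None)
E
```

```text
t 6.65 tcp [ 450.4 -243.8  120. ] F [ 0.2  0.6 -1.7] w 30.2 yaw x 79.7 tilt [ 0.001 -0.003 -1.   ] q [-0.52  0.56  1.97  0.    0.62 -0.34]
shift in tool axes mm [-0.4  4.8 23. ]
t 6.75 tcp [ 451.4 -244.3  121.6] F [-0.6  0.8 -1.9] w 30.8 yaw x 79.7 tilt [ 0. -0. -1.] q [-0.52  0.55  1.97  0.    0.62 -0.34]
```

View pics/c_t.png

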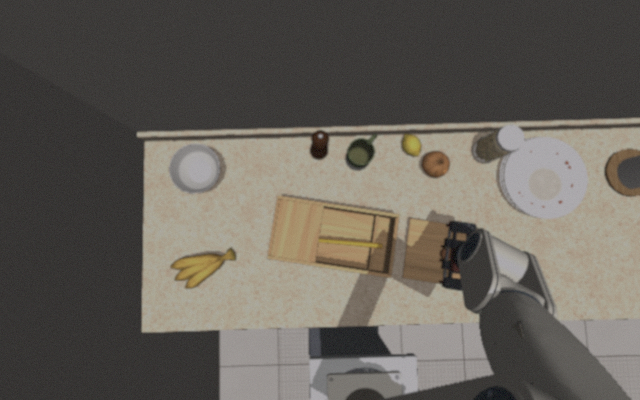

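The top view shows the lid at (405–475, 218–288), clear of the box, and the spatula handle in the opening from (320,241) to (378,246). Now I lower it.

send_rows --pt "0 0 0.008 0 -1" --pt "0 0 0.008 0 -1" --pt "0 0 0.004 0 -1" --pt "0 0 0.002 0 -1" --pt "0 0 0 0 -1"

```text
t: 7.25
ee_pos: [451.2, -244.2, 99.4]
orientation: [-2.412, -2.013, 0.0]
ft_force: [-0.0, 0.6, -3.2]
width: 30.8
```

send_rows --pt "0 0 0.001 0 -1" --pt "0 0 0 0 -1"

```text
t: 7.45
ee_pos: [451.4, -244.3, 98.8]
orientation: [2.412, 2.013, 0.0]
ft_force: [0.5, 0.3, -2.8]
width: 30.8
```

send_rows --pt "0 0 0.001 0 -1" --pt "0 0 0.0005 0 -1" --pt "0 0 0 0 -1"

```text
t: 7.75
ee_pos: [451.5, -244.4, 97.7]
orientation: [2.412, 2.013, 0.0]
ft_force: [-1.9, 0.7, 4.3]
width: 30.7
```

Contact now (about +4 N upward), so the lid is on the worktop. I release it.

send_rows --pt "0 0 0 0 0.2" --pt "0 0 0 0 0.5" --pt "0 0 0 0 1" --pt "0 0 0 0 1" --pt "0 0 0 0 1"

```text
t: 8.25
ee_pos: [451.4, -244.3, 97.1]
orientation: [-2.412, -2.013, 0.0]
ft_force: [-0.7, -0.6, -0.4]
width: 67.3
```

send_rows --pt "0 0 0 0 1" --pt "0 0 0 0 1" --pt "0 0 -0.02 0 1" --pt "0 0 -0.04 0 1" --pt "0 0 -0.05 0 1"

```text
t: 8.75
ee_pos: [450.2, -243.7, 206.8]
orientation: [-2.409, -2.01, 0.002]
ft_force: [1.0, -0.8, -0.2]
width: 88.0
```

send_rows --pt "0 0 -0.05 0 1" --pt "0 0 -0.02 0 1" --pt "0 0 0 0 1"

```text
t: 9.05
ee_pos: [452.8, -245.1, 280.7]
orientation: [2.407, 2.009, 0.004]
ft_force: [0.1, -0.3, 0.5]
width: 87.6
```

```bash
python3 - <<'E'
from h import *
go(None)
S=get_image("scene");T=get_image("top")
import pickle;pickle.dump((T,S),open("i1.pkl","wb"))
cv2.imwrite("pics/d_t.png",cv2.resize(T["color"][190:290,260:420],None,fx=5,fy=5,interpolation=cv2.INTER_CUBIC))
cv2.imwrite("pics/d_s.png",cv2.resize(S["color"][180:270,275:435],None,fx=5,fy=5,interpolation=cv2.INTER_CUBIC))
for u,v in[(420,250),(430,230),(410,240)]:print(dep(T,u,v).round(1))
E
```

```text
t 9.05 tcp [ 452.8 -245.1  280.7] F [ 0.1 -0.3  0.5] w 87.6 yaw x 79.7 tilt [-0.002  0.007 -1.   ] q [-0.52  0.29  1.89  0.    0.95 -0.34]
[ 459.  -185.1   13.4]
[ 518.1 -218.8   12.8]
[ 489.7 -157.    12. ]
```

View pics/d_t.png

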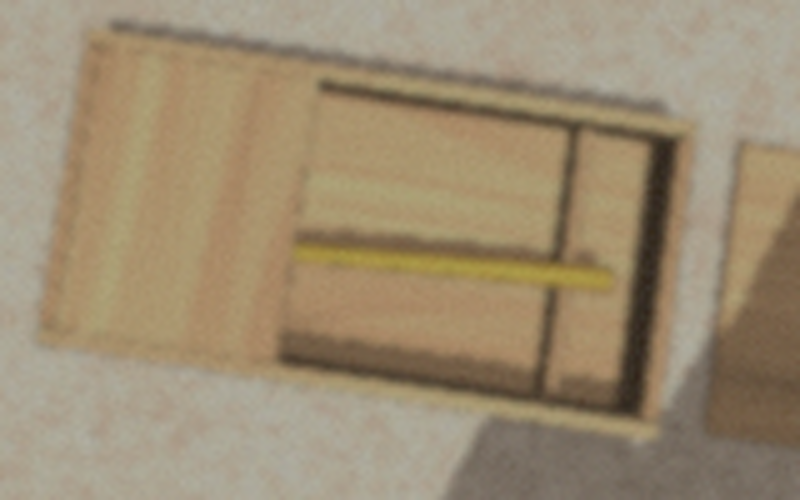

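View pics/d_s.png

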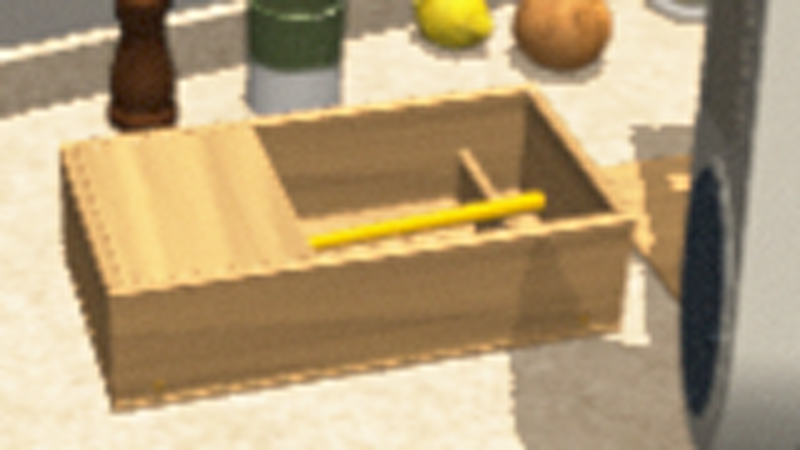

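The top crop shows the lid flat at the right with its plate top at about 13 mm. The yellow handle runs from crop (297,254) to (612,278), and the cross rest is at (560,260). In the scene crop the handle end is at (543,199). I measure the handle from both views.

```bash
python3 - <<'E'
from h import *
import pickle;T,S=pickle.load(open("i1.pkl","rb"))
f=lambda x,y:((x+.5)/5-.5+260,(y+.5)/5-.5+190)
C=np.array([onz(T,*f(*p),95) for p in[(92,32),(38,345),(657,432),(693,122)]])
print(C.round(1));c=C.mean(0)
for a,b in[(2,1),(3,0),(1,0),(2,3)]:
    d=C[b]-C[a];print(np.linalg.norm(d).round(1),np.degrees(np.arctan2(d[1],d[0])).round(2))
th=np.radians(79.7);bx=np.array([np.cos(th),np.sin(th)]);by=np.array([-bx[1],bx[0]])
tb=lambda P:np.array([(P[:2]-c[:2])@bx,(P[:2]-c[:2])@by,P[2]])
print("box c",c)
def axis(im,x0,y0,x1,y1):
    h=cv2.cvtColor(im["color"][y0:y1,x0:x1],cv2.COLOR_BGR2HSV)
    m=((h[...,0]>20)&(h[...,0]<35)&(h[...,1]>140)&(h[...,2]>60)).astype(np.uint8)
    n,l,s,ce=cv2.connectedComponentsWithStats(m);i=1+np.argmax(s[1:,4]);print(s[i])
    ys,xs=np.nonzero(l==i);p=np.c_[xs+x0,ys+y0].astype(np.float32)
    vx,vy,a,b=cv2.fitLine(p,cv2.DIST_L2,0,.01,.01).ravel();t=(p-[a,b])@[vx,vy]
    return [np.array([a,b])+k*np.array([vx,vy]) for k in(t.min()-.5,t.max()+.5)]
at=axis(T,310,225,390,260);as_=axis(S,330,210,390,235)
print(at,as_)
for p in at:
    P=onz(T,*p,57);print("top@57",P.round(1),tb(P).round(1),"dep",dep(T,*p).round(1))
for p in as_:
    P=onz(S,*p,57);print("scene@57",P.round(1),tb(P).round(1))
# right ends: triangulate
a=max(at,key=lambda p:p[0]);b=max(as_,key=lambda p:p[0]);P,e=tri(T,a,S,b);print("end tri",P.round(1),tb(P).round(1),e.round(2))
# line height: plane of top axis & scene points
n=np.cross(ray(T,*at[0])[1],ray(T,*at[1])[1]);c0=ray(T,*at[0])[0]
for k in(.1,.5,.9):
    q=as_[0]*(1-k)+as_[1]*k;cc,d=ray(S,*q);P=cc+d*(n@(c0-cc))/(n@d);print("line",P.round(1),tb(P).round(1))
go(None)
E
```

```text
[[ 625.1  231.    95. ]
 [ 451.   264.2   95. ]
 [ 393.9  -77.6   95. ]
 [ 565.  -105.9   95. ]]
346.5 80.52
342.3 79.89
177.2 -10.77
173.4 -9.4
box c [508.71763453  77.9136914   95.        ]
[  9  14  63   8 190]
[  6   8  48  12 164]
[array([318.53   , 239.64792], dtype=float32), array([381.5577 , 245.38927], dtype=float32)] [array([335.52307, 228.16965], dtype=float32), array([383.7229 , 219.14401], dtype=float32)]
top@57 [498.9 119.6  57. ] [39.3 17.2 57. ] dep [498.9 119.7  61.9]
top@57 [477.4 -62.2  57. ] [-143.5    5.8   57. ] dep [477.6 -60.9  63.8]
scene@57 [500.7 108.4  57. ] [28.6 13.3 57. ]
scene@57 [481.  -68.7  57. ] [-149.2    1.1   57. ]
end tri [476.6 -63.2  61. ] [-144.6    6.4   61. ] 3.84
line [495.7  93.   59.5] [12.5 15.5 59.5]
line [487.6  23.7  59.8] [-57.1  11.1  59.8]
line [479.1 -47.6  60.2] [-128.8    6.7   60.2]
t 9.15 tcp [ 451.1 -244.1  277. ] F [-0.4  0.3  0.1] w 88.0 yaw x 79.7 tilt [-0.  0. -1.] q [-0.52  0.29  1.9   0.    0.95 -0.34]
```

send_rows --pt "0.03 0 0 -0.063 1" --pt "0.045 0 0 0 1" --pt "0.045 0 0 0 1" --pt "0.045 0 0.01 0 1" --pt "0.04 0 0.02 0 1"

```text
t: 9.65
ee_pos: [476.8, -39.1, 245.9]
orientation: [-2.347, -2.088, 0.001]
ft_force: [-0.6, 0.5, 0.6]
width: 88.2
```

send_rows --pt "0.015 0 0.03 0 1" --pt "0.007 0 0.02 0 1" --pt "0 0 0 0 1" --pt "0 0 0 0 1"

```text
t: 10.05
ee_pos: [478.8, -19.1, 196.0]
orientation: [-2.345, -2.087, 0.004]
ft_force: [0.7, 0.3, 0.8]
width: 88.0
```

```bash
python3 - <<'E'
from h import *
go([483.1,-14.1,119])
E
```

```text
t 10.05 tcp [478.8 -19.1 196. ] F [0.7 0.3 0.8] w 88.0 yaw x 83.33 tilt [-0.    -0.004 -1.   ] q [-0.06  0.38  2.02 -0.    0.75  0.05]
shift in tool axes mm [ 5.5  3.9 76.9]
```

send_rows --pt "0.005 0.003 0.02 0 1" --pt "0 0 0.02 0 1" --pt "0 0 0.015 0 1" --pt "0 0 0 0 1" --pt "0 0 0 0 1"

```text
t: 10.55
ee_pos: [483.6, -15.1, 142.8]
orientation: [2.348, 2.087, 0.0]
ft_force: [0.1, -0.1, 0.1]
width: 88.0
```

```bash
python3 - <<'E'
from h import *
S=get_image("scene")
go([483.1,-14.1,119])
cv2.imwrite("pics/e_s.png",cv2.resize(S["color"][140:270,275:435],None,fx=5,fy=4.6,interpolation=cv2.INTER_CUBIC))
E
```

```text
t 10.6 tcp [483.8 -15.  143.1] F [ 1.2 -0.3 -0.1] w 87.5 yaw x 83.26 tilt [ 0.     0.001 -1.   ] q [-0.06  0.48  2.03 -0.    0.63  0.06]
shift in tool axes mm [ 0.8 -0.8 24.1]
```

View pics/e_s.png

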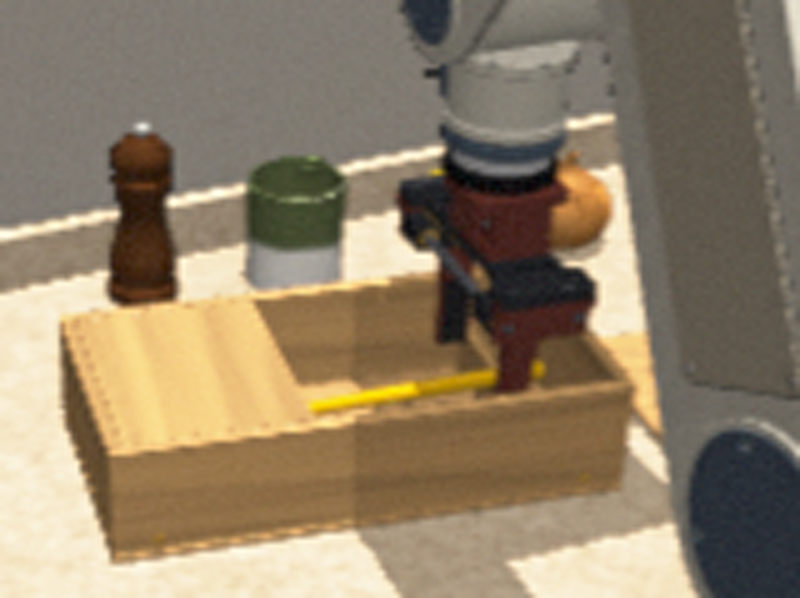

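The picture shows the fingers inside the opening, either side of the handle near its end at crop (515,375), clear of the walls. Now down and close.

send_rows --pt "0.0 0 0.01 0 1" --pt "0 0 0.01 0 0.3" --pt "0 0 0.004 0 -0.2" --pt "0 0 0 0 -0.5" --pt "0 0 0 0 -1"

```text
t: 11.1
ee_pos: [483.1, -14.5, 118.0]
orientation: [-2.347, -2.088, 0.001]
ft_force: [0.6, -0.1, -1.0]
width: 59.3
```

send_rows --pt "0 0 0 0 -1" --pt "0 0 0 0 -1" --pt "0 0 0 0 -1" --pt "0 0 0 0 -1" --pt "0 0 0 0 -1"

```text
t: 11.6
ee_pos: [483.3, -14.5, 118.3]
orientation: [2.347, 2.088, 0.0]
ft_force: [-0.2, 0.5, -0.6]
width: 19.2
```

send_rows --pt "0 0 0 0 -1" --pt "0 0 0 0 -1" --pt "0 0 0 0 -1"

```text
t: 11.9
ee_pos: [483.3, -14.5, 118.2]
orientation: [2.347, 2.088, 0.0]
ft_force: [0.2, 0.1, 0.8]
width: 13.7
```

send_rows --pt "0 0 -0.005 0 -1" --pt "0 0 -0.005 0 -1" --pt "0 0 -0.005 0 -1" --pt "0 0 0 0 -1"

```text
t: 12.3
ee_pos: [483.6, -14.5, 134.0]
orientation: [2.347, 2.087, 0.002]
ft_force: [-0.8, 0.8, -0.9]
width: 14.0
```

```bash
python3 - <<'E'
from h import *
go(None)
S=get_image("scene")
cv2.imwrite("pics/f_s.png",cv2.resize(S["color"][140:270,275:435],None,fx=5,fy=4.6,interpolation=cv2.INTER_CUBIC))
go(None)
E
```

```text
t 12.3 tcp [483.6 -14.5 134. ] F [-0.8  0.8 -0.9] w 14.0 yaw x 83.31 tilt [ 0.     0.001 -1.   ] q [-0.05  0.5   2.03  0.    0.61  0.06]
t 12.35 tcp [483.5 -14.5 133.7] F [ 0.   0.2 -1.3] w 14.2 yaw x 83.31 tilt [ 0.     0.001 -1.   ] q [-0.05  0.5   2.03 -0.    0.6   0.06]
```

View pics/f_s.png

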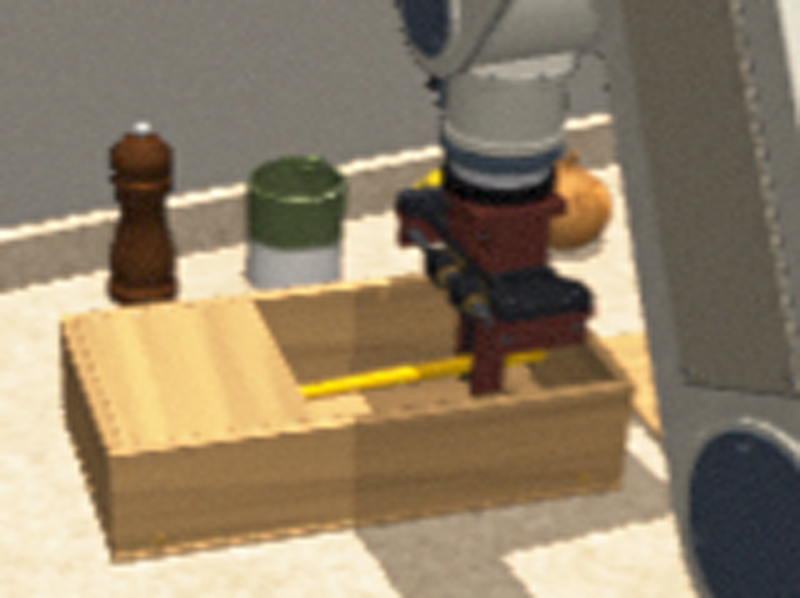

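The picture shows the handle in the grip and lifted about 15 mm, still under the cover edge at crop (305,390). I lift on in small steps and watch the force.

send_rows --pt "0 0 -0.004 0 -1" --pt "0 0 -0.004 0 -1" --pt "0 0 -0.004 0 -1"

```text
t: 12.65
ee_pos: [483.1, -14.5, 145.4]
orientation: [-2.347, -2.088, 0.0]
ft_force: [-0.5, -0.6, -2.6]
width: 14.3
```

send_rows --pt "0 0 -0.004 0 -1" --pt "0 0 -0.004 0 -1"

```text
t: 12.85
ee_pos: [483.2, -14.5, 153.5]
orientation: [-2.347, -2.088, 0.0]
ft_force: [-0.1, 0.3, -2.2]
width: 14.2
```

send_rows --pt "0 0 -0.004 0 -1" --pt "0 0 -0.004 0 -1"

```text
t: 13.05
ee_pos: [483.2, -14.5, 161.5]
orientation: [2.347, 2.088, 0.0]
ft_force: [-0.1, -0.2, -2.0]
width: 14.2
```

send_rows --pt "0 0 -0.005 0 -1" --pt "0 0 -0.005 0 -1" --pt "0 0 -0.005 0 -1"

```text
t: 13.35
ee_pos: [483.2, -14.5, 176.6]
orientation: [-2.347, -2.088, 0.0]
ft_force: [0.6, 0.7, -2.6]
width: 14.0
```

send_rows --pt "0 0 -0.005 0 -1" --pt "0 0 -0.005 0 -1" --pt "0 0 0 0 -1"

```text
t: 13.65
ee_pos: [483.5, -14.6, 186.9]
orientation: [2.347, 2.088, 0.001]
ft_force: [0.2, -0.8, -2.0]
width: 14.2
```

```bash
python3 - <<'E'
from h import *
S=get_image("scene");T=get_image("top")
go(None)
cv2.imwrite("pics/g_s.png",cv2.resize(S["color"][140:270,275:435],None,fx=5,fy=4.6,interpolation=cv2.INTER_CUBIC))
cv2.imwrite("pics/g_t.png",cv2.resize(T["color"][190:290,260:420],None,fx=5,fy=5,interpolation=cv2.INTER_CUBIC))
E
```

```text
t 13.75 tcp [483.3 -14.5 186.3] F [-0.8 -0.6 -1. ] w 13.9 yaw x 83.31 tilt [-0.  0. -1.] q [-0.05  0.4   2.02 -0.    0.72  0.06]
```

View pics/g_s.png

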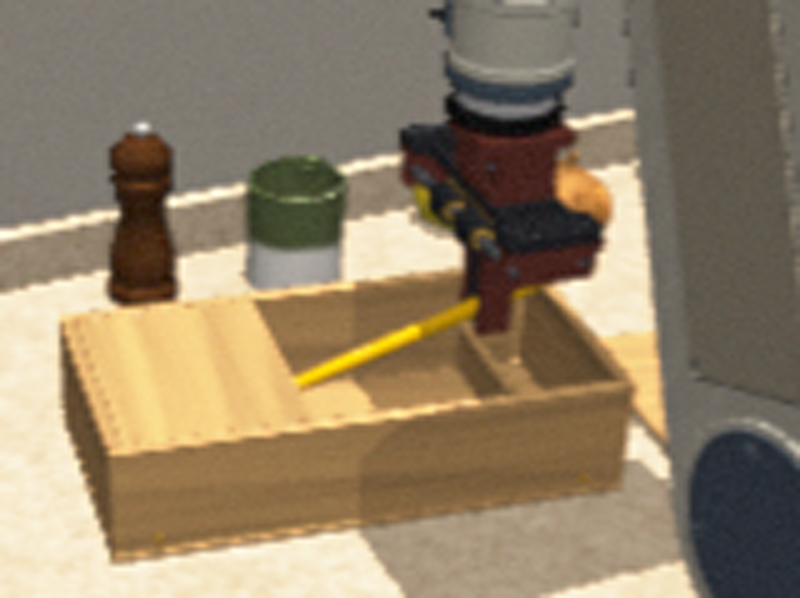

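View pics/g_t.png

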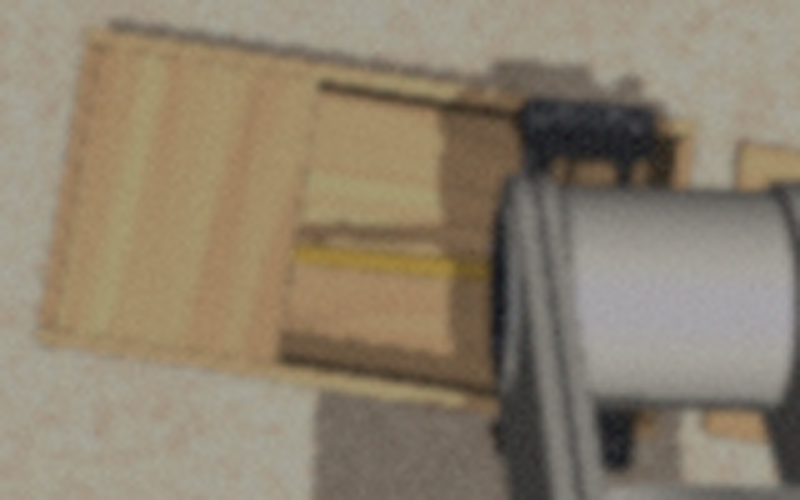

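The picture shows the spatula slanted, handle end up at crop (530,290) and passing under the cover edge at (300,382). The top view has the visible handle from (297,255) to (485,270). I measure the slope.

```bash
python3 - <<'E'
from h import *
T=get_image("top");S=get_image("scene")
c=np.array([508.7,77.9]);th=np.radians(79.7);bx=np.array([np.cos(th),np.sin(th)]);by=np.array([-bx[1],bx[0]])
def pts(im,x0,y0,x1,y1):
    h=cv2.cvtColor(im["color"][y0:y1,x0:x1],cv2.COLOR_BGR2HSV)
    m=((h[...,0]>20)&(h[...,0]<35)&(h[...,1]>140)&(h[...,2]>60))
    ys,xs=np.nonzero(m);return xs+x0,ys+y0
for im,r in((T,(310,230,362,260)),(S,(330,195,372,228))):
    P=np.array([dep(im,x,y,0) for x,y in zip(*pts(im,*r))])
    s=(P[:,:2]-c)@bx; ok=(P[:,2]>60)
    k=np.polyfit(s[ok],P[ok,2],1)
    r=np.abs(np.polyval(k,s)-P[:,2]);ok&=r<6;k=np.polyfit(s[ok],P[ok,2],1)
    print(ok.sum(),"slope deg",np.degrees(np.arctan(k[0])),"z at x=40,-95,-145:",np.polyval(k,[40,-95,-145]).round(1))
go(None)
E
```

```text
62 slope deg -19.294934630240075 z at x=40,-95,-145: [ 83.  130.3 147.8]
120 slope deg -19.04384042814087 z at x=40,-95,-145: [ 82.7 129.3 146.5]
t 13.85 tcp [483.2 -14.5 186.1] F [-1.  -0.7 -0.5] w 14.3 yaw x 83.3 tilt [ 0.  0. -1.] q [-0.05  0.4   2.02  0.    0.72  0.06]
```

Slope is 19.2° and the force is low. I draw it out along its own axis: −x of the tool, rising 0.33 per unit.

send_rows --pt "-0.005 0 0.001 0 -1" --pt "-0.01 0 -0.003 0 -1" --pt "-0.01 0 -0.0033 0 -1" --pt "-0.01 0 -0.0033 0 -1"

```text
t: 14.25
ee_pos: [479.1, -50.3, 195.1]
orientation: [2.348, 2.088, 0.0]
ft_force: [-0.3, 0.2, -1.2]
width: 14.4
```

send_rows --pt "-0.01 0 -0.0033 0 -1" --pt "-0.01 0 -0.0033 0 -1" --pt "-0.01 0 -0.0033 0 -1"

```text
t: 14.55
ee_pos: [475.5, -80.1, 205.1]
orientation: [2.348, 2.087, 0.0]
ft_force: [0.3, -0.3, -0.4]
width: 14.1
```

send_rows --pt "-0.01 0 -0.0033 0 -1" --pt "-0.01 0 -0.0033 0 -1" --pt "0 0 0 0 -1"

```text
t: 14.85
ee_pos: [473.5, -100.1, 211.8]
orientation: [2.348, 2.086, 0.001]
ft_force: [0.1, -0.2, -0.3]
width: 14.0
```

```bash
python3 - <<'E'
from h import *
S=get_image("scene");T=get_image("top")
go(None)
cv2.imwrite("pics/h_s.png",cv2.resize(S["color"][120:270,275:435],None,fx=5,fy=4,interpolation=cv2.INTER_CUBIC))
cv2.imwrite("pics/h_t.png",cv2.resize(T["color"][190:290,260:420],None,fx=5,fy=5,interpolation=cv2.INTER_CUBIC))
E
```

```text
t 14.95 tcp [473.3 -99.1 211.3] F [ 0.3 -0.3 -0.6] w 14.0 yaw x 83.26 tilt [ 0.  0. -1.] q [-0.23  0.36  2.    0.    0.78 -0.11]
```

View pics/h_s.png

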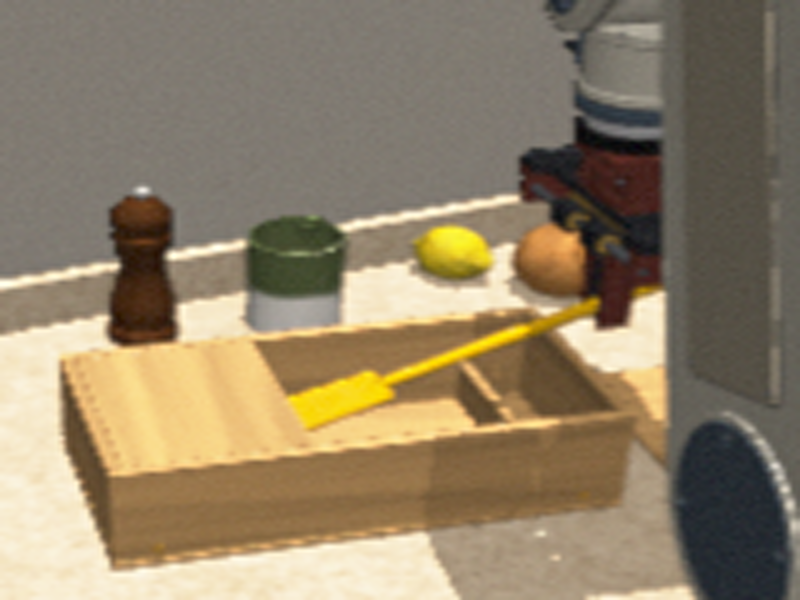

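View pics/h_t.png

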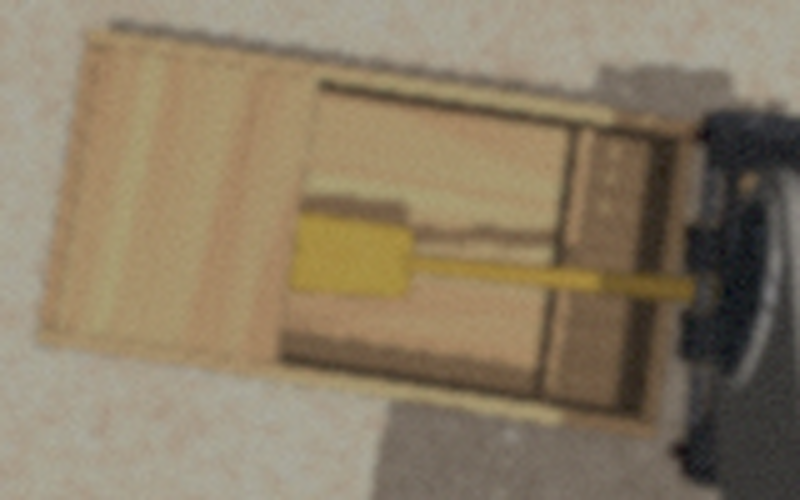

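Blade visible in the opening, about 70 of its 85 mm (top crop 292–412), with no contact force. I draw 50 mm more.

send_rows --pt "-0.01 0 -0.0035 0 -1" --pt "-0.012 0 -0.004 0 -1" --pt "-0.012 0 -0.004 0 -1" --pt "-0.012 0 -0.004 0 -1" --pt "0 0 0 0 -1"

```text
t: 15.45
ee_pos: [468.2, -146.3, 227.5]
orientation: [2.348, 2.085, 0.001]
ft_force: [0.5, -0.4, -0.4]
width: 14.4
```

```bash
python3 - <<'E'
from h import *
S=get_image("scene");T=get_image("top")
go(None)
cv2.imwrite("pics/i_s.png",cv2.resize(S["color"][120:270,275:435],None,fx=5,fy=4,interpolation=cv2.INTER_CUBIC))
cv2.imwrite("pics/i_t.png",cv2.resize(T["color"][190:290,260:420],None,fx=5,fy=5,interpolation=cv2.INTER_CUBIC))
E
```

```text
t 15.55 tcp [ 467.9 -145.1  226.9] F [-0.7 -0.2 -0.6] w 14.4 yaw x 83.23 tilt [ 0.  0. -1.] q [-0.33  0.34  1.98  0.    0.82 -0.21]
```

View pics/i_t.png

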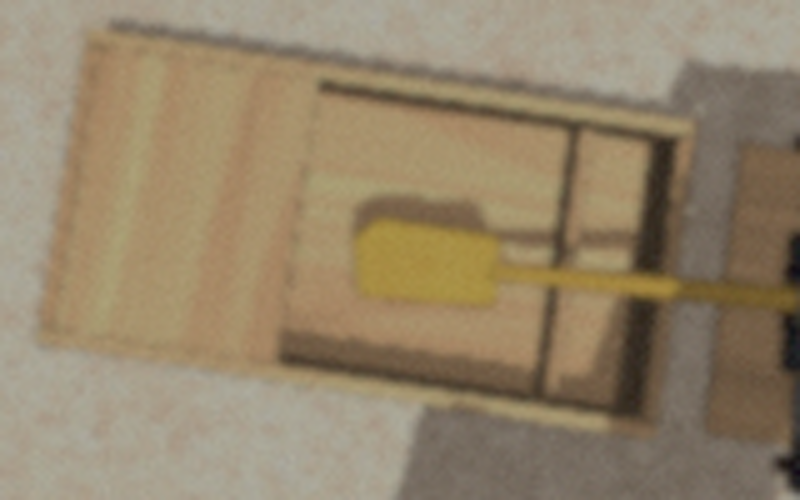

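The blade (crop 357–500) is fully clear of the cover edge at 290. Now straight up.

send_rows --pt "0 0 -0.01 0 -1" --pt "0 0 -0.02 0 -1" --pt "0 0 -0.025 0 -1" --pt "0 0 -0.025 0 -1" --pt "0 0 -0.025 0 -1"

```text
t: 16.05
ee_pos: [467.8, -144.1, 333.3]
orientation: [-2.346, -2.089, -0.0]
ft_force: [-0.0, -0.4, -0.2]
width: 14.3
```

send_rows --pt "0 0 -0.015 0 -1" --pt "0 0 -0.008 0 -1" --pt "0 0 -0.004 0 -1" --pt "0 0 0 0 -1" --pt "0 0 0 0 -1"

```text
t: 16.55
ee_pos: [467.6, -144.4, 358.0]
orientation: [-2.346, -2.087, 0.001]
ft_force: [0.2, 0.9, -1.2]
width: 14.0
```

```bash
python3 - <<'E'
from h import *
S=get_image("scene");T=get_image("top")
go(None)
cv2.imwrite("pics/j_s.png",S["color"])
cv2.imwrite("pics/j_t.png",T["color"])
h=cv2.cvtColor(T["color"],cv2.COLOR_BGR2HSV)
m=((h[...,0]>20)&(h[...,0]<35)&(h[...,1]>140)&(h[...,2]>60)).astype(np.uint8);m[:,:300]=0;m[:200]=0
n,l,s,ce=cv2.connectedComponentsWithStats(m);i=1+np.argmax(s[1:,4]);print(s[i])
ys,xs=np.nonzero(l==i)
P=np.array([dep(T,x,y,0) for x,y in zip(xs,ys)]);d=np.array([468,-145.]);u=np.array([np.cos(np.radians(83.3)),np.sin(np.radians(83.3))])
sx=(P[:,:2]-d)@u;ok=P[:,2]>100;k=np.polyfit(sx[ok],P[ok,2],1)
print("n",ok.sum(),len(ok),"range",sx[ok].min(),sx[ok].max(),"slope",np.degrees(np.arctan(k[0])),"z top at blade end",np.polyval(k,sx[ok].max()),"min z",P[ok,2].min())
for u_,v in[(420,270),(425,235),(412,280),(415,230)]:print(dep(T,u_,v).round(1))
E
```

```text
t 16.65 tcp [ 467.6 -144.5  357.9] F [ 0.6 -0.5  0.4] w 14.1 yaw x 83.31 tilt [ 0.    -0.002 -1.   ] q [-0.32  0.16  1.87  0.    1.12 -0.21]
[333 234  94  20 680]
n 679 680 range 26.984417849318177 233.64289567615796 slope -19.000778490493612 z top at blade end 222.51923378129894 min z 220.7761993399581
[ 399.7 -181.9   13.1]
[ 503.5 -202.9   12.3]
[ 369.  -160.3   -1.8]
[ 519.4 -173.5   12.6]
```

View pics/j_s.png

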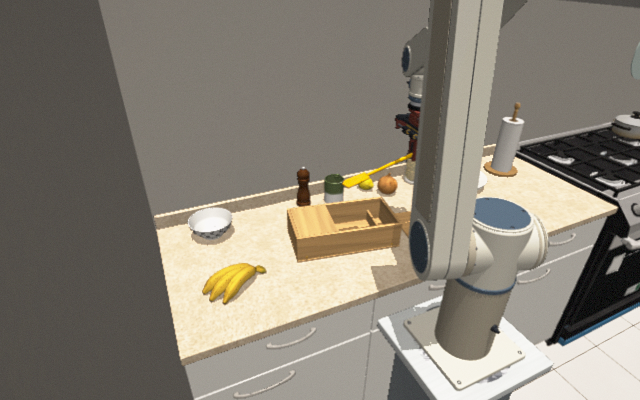

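View pics/j_t.png

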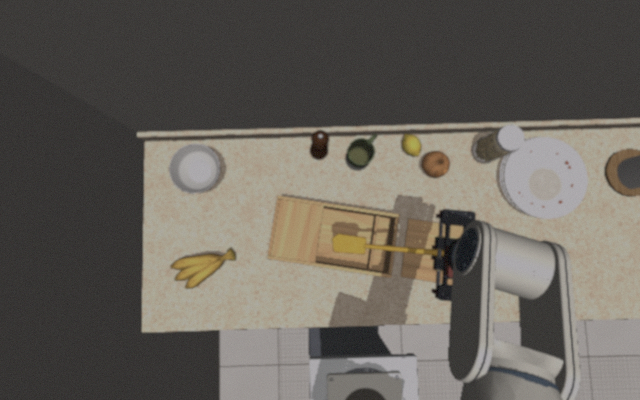

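The spatula is held at a 19° slant. Its blade end, at top-view (333,244), is about 215 mm up and the handle end is higher. The lid lies flat with its plate at about 13 mm, the bystanders are where they were, and the arm is still.

```bash
python3 - <<'E'
from h import *
go(None);print(np.abs(telemetry.get_obs()["qvel"]).max())
print(ctrl.close_job())
E
```

```text
t 16.65 tcp [ 467.6 -144.5  357.9] F [ 0.6 -0.5  0.4] w 14.1 yaw x 83.31 tilt [ 0.    -0.002 -1.   ] q [-0.32  0.16  1.87  0.    1.12 -0.21]
0.0018891933753998078
the job is handed in; nothing more can be done
None
```

I lifted the lid off by its knob and set it down flat on the worktop about 45 mm to the right of the box. I then took the spatula by its handle and tilted it about 19° in the grip, against the cover edge. I drew it out slantwise, handle end first, and raised it. The job is handed in at 16.65 s; it reports no verdict.

**Last checks**
- **Spatula:** it is still held, with the fingers 14 mm apart. Its lowest point, the blade end, is about 210–220 mm above the worktop, so roughly 12 cm above the box top. The handle end is higher.
- **Lid:** its plate top measures about 13 mm, against 14 mm expected when flat, and it has been let go.
- **Forces:** the wrist force stayed under about 3 N while tilting and drawing the spatula, and peaked near 5 N when the lid touched down. These are readings at the end of each call.
- **Stillness and bystanders:** the arm was at rest, and the onion, mug, mill and bananas look unmoved in the pictures.

**Disagreements**
- **Handle height:** the two views put the handle axis at about 60 mm, against 57 mm from the text, with the two rays missing each other by up to 4 mm. I gripped at about 57–58 mm and it held.
- **Lid:** one of four final depth readings near the lid gave the worktop (−2 mm) rather than the plate, because that point lay just off the lid's edge.

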